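Snap the scale bar onto the copy board

ROBOT

A 7-joint arm with a two-finger parallel gripper is mounted at the origin on the work surface. World frame = base frame: x ahead of the robot, y to its left, z up, the work surface at z = 0. Lengths are in m, angles in rad, forces in N, time in s.
With the tool pointing down it reaches from about 0.425 to 1.025 m from the base axis. Payload 9.4 kg.
Tool frame: the origin (TCP) lies between the finger pads; the fingertips stand 22 mm ahead of it and the grasp point (between the pads) lies 3 mm ahead of it (r.tip_extent is the distance from the TCP to the fingertips, in m); z points along the fingers, y is the direction in which the jaws open and shut (so a half turn about z gives the same grasp; the last joint's range is limited). The gripper opens to 93 mm and grips with 3 to 60 N. Pads are 15 mm wide; open, the fingers measure 128 mm over their backs; the gripper's body (75 mm by 188 mm) begins 65 mm behind the grasp point.
Start: joints at [-1.399, 0.599, -0.003, 1.599, 0.002, 0.943, -0.08], TCP at [0.179, 0.703, 0.241] pointing down, gripper open.
Joint ranges: [-2.57, 2.57], [-0.35, 1.97], [-1.29, 1.29], [0.11, 2.56], [-1.05, 4.19], [0.11, 1.86], [-2.63, 2.63]. Speed limits (rad/s): [2.22, 2.22, 3.01, 3.01, 3.14, 3.14, 3.14].

INTERFACE

Orientations are given as a unit quaternion [x, y, z, w].
In Python, from bench import r, monitor, read_camera gives the robot as it stands. Calls block until the motion is done:
- r.movep(position, orientation): joint-space move of the TCP to a pose.
- r.move_l(position, orientation=None, vel=0.15): straight line of the TCP; orientation=None keeps the orientation; vel is the mean speed in m/s.
- r.move_j(angles): joint-space move.
- r.set_gripper(opening, force=None): opening from 0.0 (shut) to 1.0 (fully open); force is the grip in N (None keeps the last); returns when the fingers have stopped.
- r.wait(seconds).
- r.inverse_kinematics(position, orientation): joint angles nearest the present ones, or None.
- monitor.state(): the state.
- read_camera(name): name is "scene" or "top" or "wrist"; returns a dict with "color" (480x640x3 uint8, red, green, blue), "fov_y" (degrees; the focal length in pixels is half the picture's height over the tangent of half this angle, whatever the lens; pixels are square), "cx", "cy" (the principal point, pixels), "k1" (the pictures are not rectified: a ray, as slopes to the right and down, at radius r is drawn at 1 + k1 r^2 times it, then the intrinsics apply), "pose" (4x4, takes a point from camera to world coordinates); the wrist camera has in their place "T_tool_cam" (4x4, takes a point from camera to tool coordinates, whose origin is the TCP and whose axes are the flange's). Camera axes: x right, y down, z forward; pixel columns grow to the right and rows downward; lengths in m; the calibration is good to about 2 mm. A picture is of the moment at which its call begins: read the wrist's pose just before it. There is no depth.
A pose or a line that the arm cannot do raises r.PlanningError and nothing moves.
- r.close_job(): hands the job in, once; it reports no verdict.
The state is a dict: "time": time; "joint_pos": joint angles; "dq": joint speeds; "tau": joint torques, N m; "tcp_pos": TCP position; "tool_rot": TCP orientation; "wrist_force": force on the tool from outside, world axes, zero at the start; "moment": the same for the moment, N m; "grip_width": opening from 0.0 (shut) to 1.0 (fully open).
Only numpy, scipy, OpenCV 4.12 (cv2) and the standard library are available. Lean on these libraries where they do the work, as an engineer would, in place of code of your own. Each camera call takes 0.05 s, during which the arm holds its last target.

TASK

Get the copy board ready for its photograph: pick up the black scale bar by its orange grip and lay it flush against the board's metal fence, with its two feet resting on the two spring catches. Then press it straight down until both feet snap fully home, and keep pressing: finish while still holding the bar firmly down on its seat with a push of about 15 N. Leave the notebook, archive box, brass weight and glasses case where they are.

Things in the scene. Friction and masses are not known exactly. Their poses are not given: they have to be found in the camera images.
- bar_center (a point): Centre of the loose black scale bar, 32 mm above the underside of its feet. Bar: 210 mm long (own y), 36 wide (x), 64 high (z), 140 to 280 g, same both ways round, standing on its feet at the start. From below: two white feet 0 to 20 mm, black body with a chequered scale on top 20 to 30 mm, orange grip rib 30 to 64 mm.
- bar_grip (a point): Centre of the orange grip rib in the middle of the bar, 47 mm above the underside of the feet, 15 mm above bar_center. Rib: 16 mm wide (x), 70 mm long (y), 34 mm high (z). Take it from above with a finger on each long side (closing along the bar's x); the wider black body begins 17 mm below this point.
- bar: The scale bar; origin at the underside of the feet, below its middle; axes as for bar_center. Feet at y = +75 and -75 mm: rounded bulbs of 12 mm diameter lying across the full 36 mm width, each on a narrow 5 mm stem.
- rail_mid (a point): Where bar_center is when the bar is flush and fully home: on the fixed grey copy board (160 x 250 mm, 12 mm thick), 46 mm above the table. y runs along the metal fence, z up, x away from the fence over the board. The fence's flush face is at x = -18 mm and touches the bar's long side. Feet go into the catches at y = +75 and -75 mm.
- fence_mid (a point): Middle of the fence's upper edge, on its flush face (18 mm to -x of rail_mid), 40 mm above the table, axes as rail_mid. The fence is a straight aluminium strip 250 mm long (y), 10 mm thick. The bar's body stands 4 mm above it when home, so fingers on the rib stay clear of it.
- catch_mid (a point): Centre of the catch at y = +75 mm (an equal one is at y = -75 mm), midway between its two steel rollers (10 mm diameter, along x, 17 mm between axes, sprung together), 27.5 mm above the table. A foot laid on them rests with bar_center about 14 mm above rail_mid and centres itself along y.
- pads: Two black rubber seat pads fixed below the catches, on which the feet stand when home; origin on the table below rail_mid, pad tops at 14 mm. Pressing the bar in takes about 15 N, greatest with bar_center some 12 mm above rail_mid; about 7 mm above it the rollers pass the bulbs, the force suddenly drops and the feet fall onto the pads.
- notebook_center (a point): Bystander: centre of a blue spiral notebook, 148 x 205 x 12 mm, lying on the table.
- archive_box_center (a point): Bystander: centre of a grey archive box, 246 x 186 x 93 mm, on the table.
- weight_center (a point): Bystander: centre of a brass page weight, 56 mm diameter, 42 mm high, standing on the table.
- glasses_case_center (a point): Bystander: centre of a black glasses case, 60 x 150 x 36 mm, lying on the table.
There are look-alikes about, which are no part of the job. Leave any green or red look-alike of the bar alone.

How it is judged:
By the outcome, as a careful person would: the job done as asked, in the order asked, and still so for the second after the job is handed in, while the arm keeps its last pose, push and grip.
It also fails if it takes over 51 s, if anything falls off the work surface, if the arm or the gripper's body presses on something with over 40 N, if the wrist force passes 120 N, or if a joint passes its speed limit or range.

## Working session

There is one attempt and no reset: what is moved stays moved. The work goes in short steps, each a Python script; the robot and the scene stay as the last script left them, time stands still between calls to the robot, and variables do not carry over. Pictures are saved under pics/ and viewed, and the job is handed in when it is done.

```bash
ls; mkdir -p pics
python3 - <<'E'
from bench import r, monitor, read_camera
import cv2
s=monitor.state(); print(s)
for n in ("scene","top","wrist"):
    c=read_camera(n); cv2.imwrite(f"pics/{n}0.png",c["color"][:,:,::-1]); print(n,{k:v for k,v in c.items() if k!="color"})
print(r.tip_extent)
E
```

```text
pics
{'time': 0.0, 'joint_pos': array([-1.39867119,  0.60016026, -0.00252041,  1.60012247,  0.00181987,
        0.9428883 , -0.07981664]), 'dq': array([-0.00075101, -0.00191153,  0.00021825, -0.00054779,  0.00130604,
       -0.00122822, -0.00074573]), 'tau': array([ 7.34799814e-04, -7.65070939e+01,  1.49747014e+00, -2.52346927e+01,
       -5.23881067e-02,  1.72625243e-02,  1.84889955e-04]), 'tcp_pos': array([0.17846466, 0.70222706, 0.23973754]), 'tool_rot': array([ 1.24074612e-01,  9.92272578e-01, -7.88356327e-04, -1.13465154e-05]), 'wrist_force': array([ 0.79842101, -0.03528739,  0.0656592 ]), 'moment': array([ 0.01637142, -0.02148138,  0.03712448]), 'grip_width': 0.9998750578737939}
scene {'fov_y': 47.45605099376492, 'cx': 328.08229996056195, 'cy': 241.12991388787685, 'k1': -0.040080548460662675, 'pose': array([[ 0.52780742,  0.72279384, -0.44608115,  1.20394486],
       [ 0.84930819, -0.44310089,  0.28694459, -0.40894494],
       [ 0.00974283, -0.53031185, -0.84774667,  1.36091141],
       [ 0.        ,  0.        ,  0.        ,  1.        ]])}
top {'fov_y': 42.456103810391745, 'cx': 307.38374440453674, 'cy': 236.96063085893755, 'k1': -0.14816899993180505, 'pose': array([[-0.02701221, -0.9880068 ,  0.1520293 ,  0.26303259],
       [-0.99960186,  0.02545683, -0.01216828,  0.01648738],
       [ 0.00815216, -0.15229747, -0.98830108,  1.93131736],
       [ 0.        ,  0.        ,  0.        ,  1.        ]])}
wrist {'fov_y': 61.486528855251485, 'cx': 323.5855862540767, 'cy': 243.46806950297434, 'k1': 0.020068111210515376, 'T_tool_cam': array([[-1.04457028e-03, -9.64520098e-01, -2.64007365e-01,
         7.21464785e-02],
       [ 9.99999332e-01, -1.13834811e-03,  2.02229391e-04,
         2.47443386e-04],
       [-4.95586597e-04, -2.64006977e-01,  9.64520643e-01,
        -1.44774331e-01],
       [ 0.00000000e+00,  0.00000000e+00,  0.00000000e+00,
         1.00000000e+00]])}
0.022
```

View pics/scene0.png

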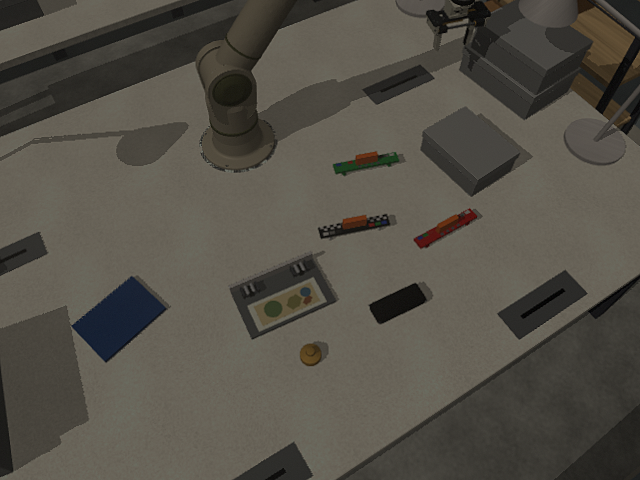

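View pics/top0.png

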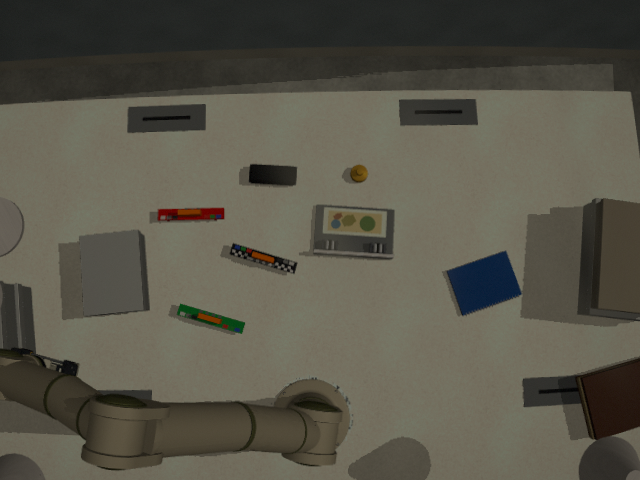

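View pics/wrist0.png

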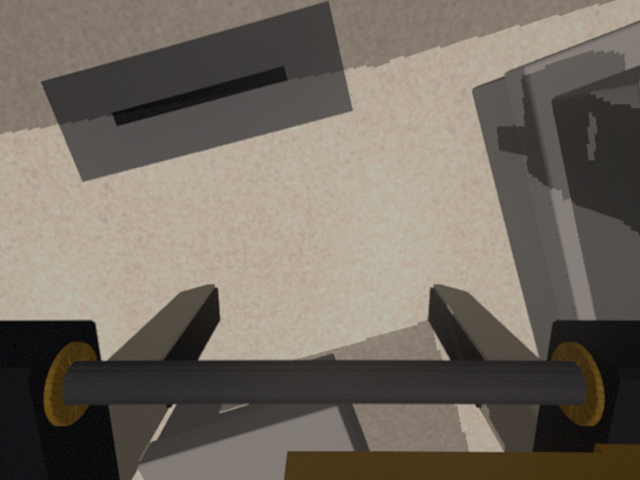

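In the top view there are three bar-shaped objects: red at (190,214), black chequered at (263,258) and green at (211,318). The black chequered one fits the description. The copy board is at (354,232), with its fence on the lower, robot side. Next I'll enlarge crops to confirm and measure coarse positions.

```bash
cat > h.py <<'E'
import numpy as np, cv2
from scipy.spatial.transform import Rotation as R
from bench import r, monitor, read_camera
def K(c):
    f=240/np.tan(np.radians(c["fov_y"])/2)
    return np.array([[f,0,c["cx"]],[0,f,c["cy"]],[0,0,1.]]), np.array([c["k1"],0,0,0,0.])
def T_tool(s):
    T=np.eye(4); T[:3,:3]=R.from_quat(s["tool_rot"]).as_matrix(); T[:3,3]=s["tcp_pos"]; return T
def snap(name):
    s=monitor.state(); c=read_camera(name)
    if name=="wrist": c["pose"]=T_tool(s)@c["T_tool_cam"]
    return c
def p2w(c,px,z):
    k,d=K(c)
    u=cv2.undistortPoints(np.array(px,float).reshape(-1,1,2),k,d).reshape(-1,2)
    v=np.c_[u,np.ones(len(u))]@c["pose"][:3,:3].T; o=c["pose"][:3,3]
    return o+v*((np.broadcast_to(z,len(v))-o[2])/v[:,2])[:,None]
def w2p(c,P):
    k,d=K(c); M=np.linalg.inv(c["pose"])
    return cv2.projectPoints(np.array(P,float).reshape(-1,3),cv2.Rodrigues(M[:3,:3])[0],M[:3,3],k,d)[0].reshape(-1,2)
def down(yaw): # tool pointing down, tool y axis (jaw) at angle yaw in world
    y=np.array([np.cos(yaw),np.sin(yaw),0]); z=np.array([0,0,-1.]); x=np.cross(y,z)
    return R.from_matrix(np.c_[x,y,z]).as_quat()
def save(c,fn): cv2.imwrite(fn,c["color"][:,:,::-1]); np.savez(fn[:-4],**c)
E
python3 - <<'E'
from h import *
c=snap("top"); 
print(p2w(c,[[263,258],[234,250],[293,268]],[.064,.03,.03]).round(3))
print(p2w(c,[[315,254],[393,257],[316,206],[394,209]],[.04,.04,.012,.012]).round(3))
im=c["color"][:,:,::-1]
a=cv2.resize(im[190:290,220:410],None,fx=4,fy=4,interpolation=cv2.INTER_CUBIC); cv2.imwrite("pics/top_crop.png",cv2.convertScaleAbs(a,alpha=1.5))
E
```

```text
[[0.489 0.13  0.064]
 [0.52  0.222 0.03 ]
 [0.46  0.04  0.03 ]]
[[ 0.5   -0.029  0.04 ]
 [ 0.484 -0.27   0.04 ]
 [ 0.657 -0.037  0.012]
 [ 0.641 -0.285  0.012]]
```

View pics/top_crop.png

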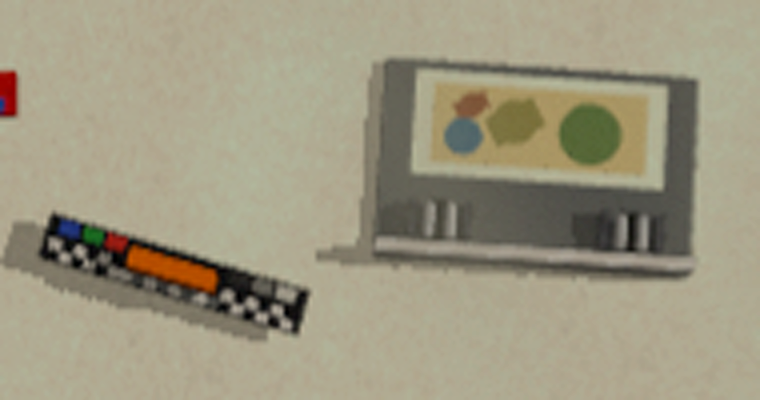

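The crop confirms it: black chequered body, orange rib, three blue/green/red colour patches. Its centre is near (0.489, 0.130). Now wrist close-ups, board first and then bar.

Run:
```python
from h import *
def view(xy,yaw,z,off,fn):
    a=np.radians(yaw); tx=np.array([-np.sin(a),np.cos(a)])
    p=np.r_[np.array(xy)-off*tx,z]; r.movep(p,down(a)); r.wait(0.2)
    c=snap("wrist"); save(c,fn); s=monitor.state(); print(s["time"],s["tcp_pos"],s["joint_pos"].round(2),s["wrist_force"])
view((0.53,-0.155),-3.8,0.30,0.07,"pics/w_board.png")
view((0.489,0.130),-18.2,0.24,0.06,"pics/w_bar.png")
```

```text
3.9083 [ 0.52546105 -0.22468945  0.2999626 ] [-0.4   0.55  1.1   1.93 -0.58  1.03  0.9 ] [ 0.74406204 -0.11794017 -0.09324996]
5.3417 [0.47067945 0.07205826 0.24023335] [-1.06  0.57  1.22  2.2  -0.73  0.87  0.3 ] [-0.03851401 -0.61608169  0.11615819]
```

View pics/w_board.png

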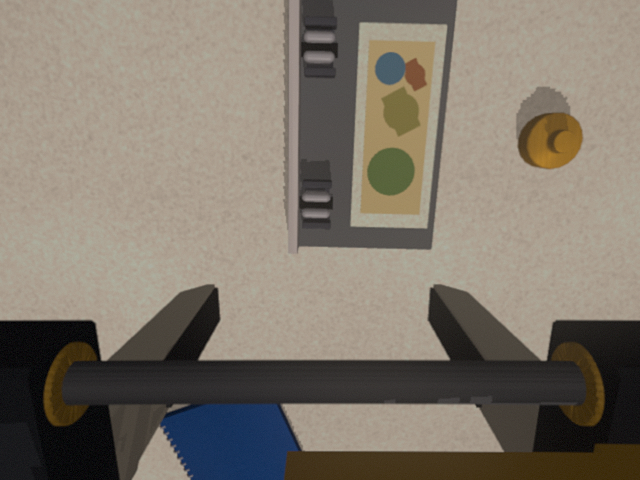

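View pics/w_bar.png

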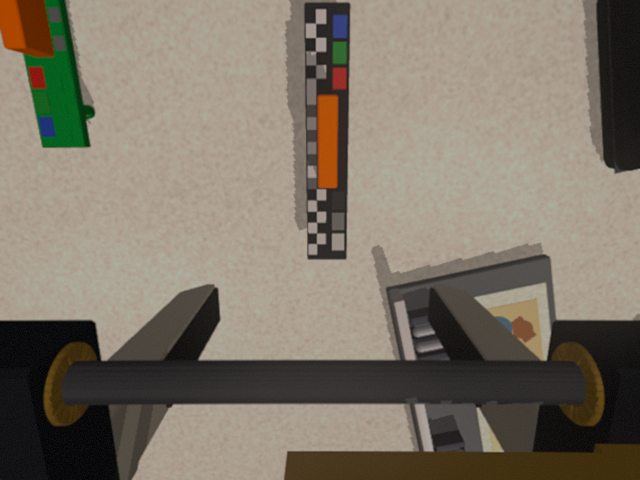

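Wrist views: the bar is vertical at columns 305–348, rows 3–258, with its rib at (328,141). On the board, the fence is at columns 288–298 and the rollers are at (320,36/57) and (317,197/213). I'll enlarge both for precise pixels.

Run:
```python
import cv2
a=cv2.imread("pics/w_board.png")[0:265,270:460]; b=cv2.imread("pics/w_bar.png")[0:265,285:365]
cv2.imwrite("pics/cb1.png",cv2.convertScaleAbs(cv2.resize(a[0:133],None,fx=4,fy=4,interpolation=cv2.INTER_CUBIC),alpha=1.3))
cv2.imwrite("pics/cb2.png",cv2.convertScaleAbs(cv2.resize(a[133:],None,fx=4,fy=4,interpolation=cv2.INTER_CUBIC),alpha=1.3))
import numpy as np
x=cv2.resize(b[0:133],None,fx=4,fy=4,interpolation=cv2.INTER_CUBIC);y=cv2.resize(b[132:],None,fx=4,fy=4,interpolation=cv2.INTER_CUBIC)
cv2.imwrite("pics/cbar.png",cv2.convertScaleAbs(np.hstack([x,y]),alpha=1.3))
```

```text
(no output)
```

View pics/cb1.png

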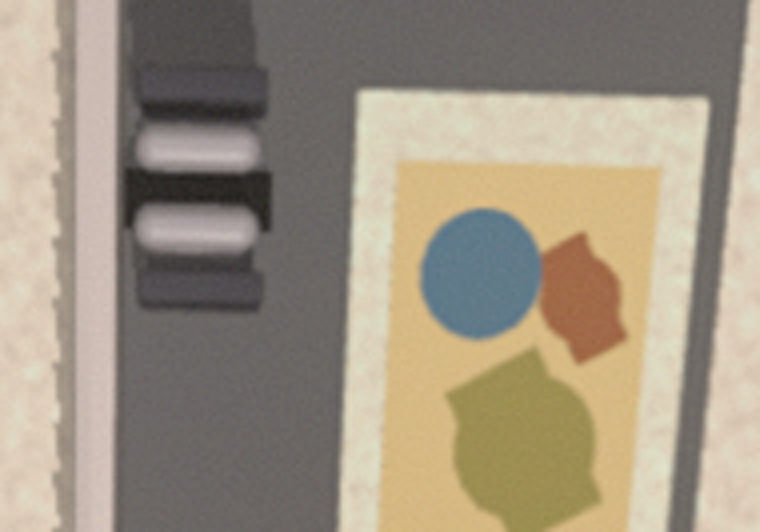

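View pics/cb2.png

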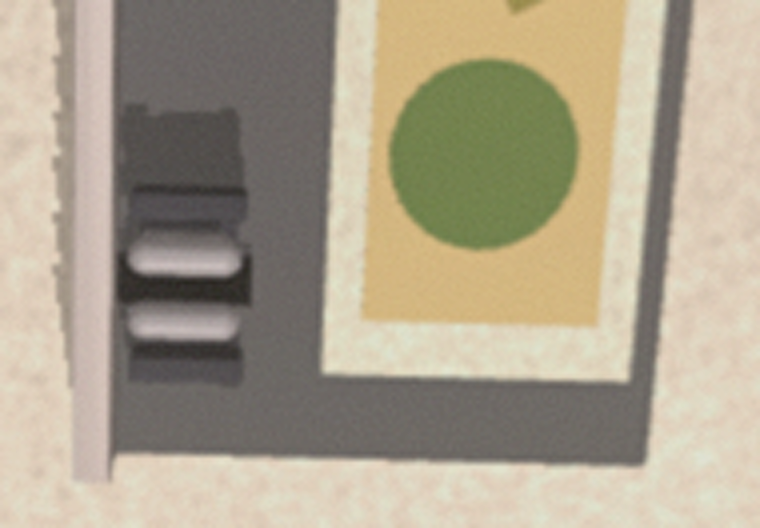

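View pics/cbar.png

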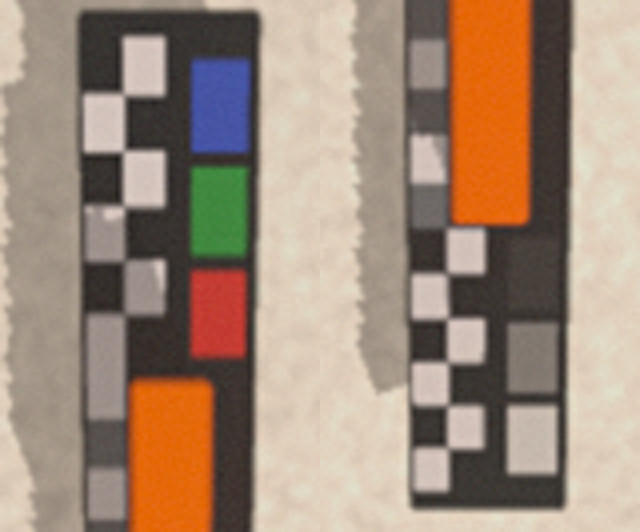

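Run:
```python
from h import *
b=dict(np.load("pics/w_bar.npz")); w=dict(np.load("pics/w_board.npz")); t=snap("top"); save(t,"pics/top1.png"); sc=dict(snap("scene")); save(sc,"pics/scene1.png")
P=p2w(b,[[304.6,2.6],[349.4,2.6],[307.6,258.1],[345.9,258.1]],.03)
Q=p2w(b,[[316.9,94.6],[338.1,94.6],[317.4,187.6],[337.1,187.6]],.064)
for A in(P,Q):
    m=A.mean(0); d=(A[0]+A[1]-A[2]-A[3])/2; print(m.round(4),np.linalg.norm(d[:2]).round(4),np.degrees(np.arctan2(d[1],d[0])).round(2),np.linalg.norm(A[0]-A[1]).round(4),np.linalg.norm(A[2]-A[3]).round(4))
F=p2w(w,[[299.4,0],[298.4,132],[298.4,157.6],[297.4,252.6],[288.6,0],[288.4,252.6]],.04); print(F.round(4))
d=F[0]-F[3]; print("fence ang",np.degrees(np.arctan2(d[1],d[0])), "thick",np.linalg.norm(F[0]-F[4]),np.linalg.norm(F[3]-F[5]))
C=p2w(w,[[318.9,46.4],[316,204.4]],.0275); print("catches",C.round(4),np.linalg.norm(C[0]-C[1]),C.mean(0)); d=C[0]-C[1]; print(np.degrees(np.arctan2(d[1],d[0])))
B=p2w(w,[[430.6,248.2],[456.5,0],[299,246.5]],.012); print("board",B.round(4)); d=B[1]-B[0]; print(np.degrees(np.arctan2(d[1],d[0])))
row=w["color"][100,280:306].astype(int); print(row.mean(1).round(0)); print(w["color"][170,280:306].astype(int).mean(1).round(0))
# top crop
im=t["color"][:,:,::-1]
cv2.imwrite("pics/tcb.png",cv2.convertScaleAbs(cv2.resize(im[200:264,308:400],None,fx=8,fy=8,interpolation=cv2.INTER_CUBIC),alpha=1.5))
```

```text
[0.4956 0.1342 0.03  ] 0.2086 71.71 0.0349 0.0353
[0.4955 0.1338 0.064 ] 0.0693 71.63 0.0158 0.0157
[[ 0.5176 -0.037   0.04  ]
 [ 0.5073 -0.1489  0.04  ]
 [ 0.5052 -0.173   0.04  ]
 [ 0.4961 -0.2699  0.04  ]
 [ 0.5081 -0.0364  0.04  ]
 [ 0.4867 -0.2692  0.04  ]]
fence ang 84.71587336261045 thick 0.009578996148864618 0.009409732168777458
catches [[ 0.5323 -0.073   0.0275]
 [ 0.5188 -0.2225  0.0275]] 0.15014295673230457 [ 0.52552686 -0.14774465  0.0275    ]
84.83099527381532
board [[ 0.6421 -0.2829  0.012 ]
 [ 0.6651 -0.0394  0.012 ]
 [ 0.496  -0.2711  0.012 ]]
84.59736076026577
[160. 161. 158. 156. 139. 119. 117. 114. 112. 139. 144. 144. 148. 150.
 150. 151. 150. 150. 128.  87.  73.  80.  80.  79.  80.  81.]
[159. 154. 157. 160. 154. 131. 119. 113. 123. 137. 143. 143. 148. 151.
 150. 152. 154. 136.  94.  73.  73.  65.  60.  60.  62.  62.]
```

View pics/tcb.png

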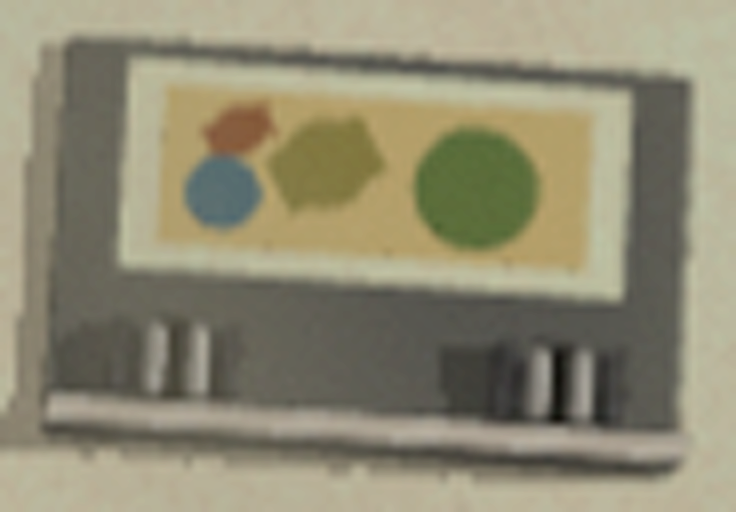

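The bar's centre is (0.4955, 0.134) with its axis at 71.7°. Rib and body agree within 0.4 mm, and their sizes match. Fence end and catches give rail_mid ≈ (0.5255, −0.1474) with the fence at 84.75°, agreeing within 1 mm. Grasping now.

Run:
```python
from h import *
q=down(np.radians(-18.33)); xy=[.4955,.1339]
r.movep([*xy,.12],q); 
r.move_l([*xy,.057],q,vel=.1)
s=monitor.state(); print(s["time"],s["tcp_pos"],s["wrist_force"])
r.set_gripper(0.0,force=40); r.wait(.2)
s=monitor.state(); print(s["time"],s["tcp_pos"],s["wrist_force"],s["grip_width"]*93)
r.move_l([*xy,.16],q,vel=.15); r.wait(.2)
s=monitor.state(); print(s["time"],s["tcp_pos"],s["wrist_force"],s["moment"],s["grip_width"]*93,s["joint_pos"].round(2))
c=snap("wrist"); save(c,"pics/w_held.png")
```

```text
6.8333 [0.49607585 0.13355142 0.05807873] [-0.48272923 -0.29890849  0.31456567]
8.2083 [0.49545874 0.13390888 0.0569824 ] [-1.06569511 -0.23065397 -0.54237139] 15.551261783539456
9.2417 [0.49516825 0.13367942 0.15927271] [ 0.01796308 -0.23243245 -1.04098712] [-0.05060783  0.06863955  0.01723962] 16.089212720961328 [-0.94  0.62  0.86  2.19 -0.78  0.67  0.16]
```

View pics/w_held.png

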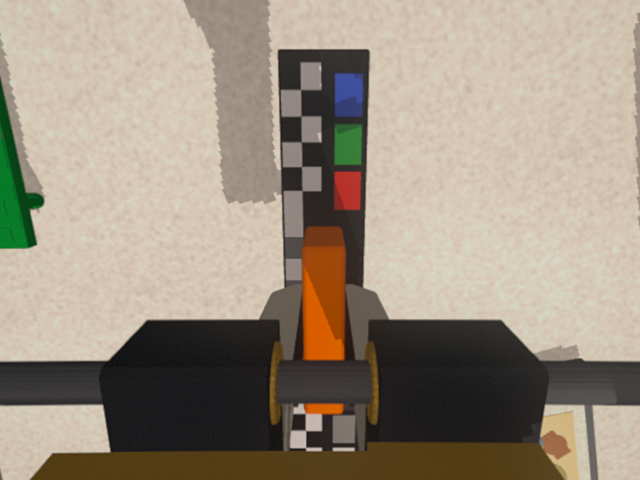

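The bar is held straight in the jaws (its end at row 50, columns 279–369, rib between the fingers). Next I'll carry it over the board and look before lowering.

Run:
```python
from h import *
c=dict(np.load("pics/w_held.npz")); c["pose"]=c["T_tool_cam"]
print("held end in tool",p2w(c,[[278.5,49.5],[369,49.5],[285,285],[362,285]],.027).round(4))
a=np.radians(-5.25); q=down(a); n=np.array([np.cos(a),np.sin(a)])
rail=np.array([.5255,-.1474]); p=rail+.003*n
r.movep([*p,.16],q)
r.move_l([*p,.100],q,vel=.1); r.wait(.2)
s=monitor.state(); print(s["time"],s["tcp_pos"],s["wrist_force"],s["moment"],s["joint_pos"].round(2))
c=snap("wrist"); save(c,"pics/w_over.png"); c=snap("scene"); 
cv2.imwrite("pics/s_over.png",cv2.convertScaleAbs(cv2.resize(c["color"][210:350,200:380,::-1],None,fx=4,fy=4,interpolation=cv2.INTER_CUBIC),alpha=1.4))
```

```text
held end in tool [[ 0.1046 -0.0166  0.027 ]
 [ 0.1046  0.0186  0.027 ]
 [ 0.007  -0.0167  0.027 ]
 [ 0.0069  0.0183  0.027 ]]
11.3333 [ 0.52882767 -0.14768679  0.10055845] [-0.01870045 -0.50906824 -2.37640963] [-0.10011344  0.04887469 -0.01861181] [-0.23  0.68  0.61  2.14 -0.77  0.55  0.87]
```

View pics/w_over.png

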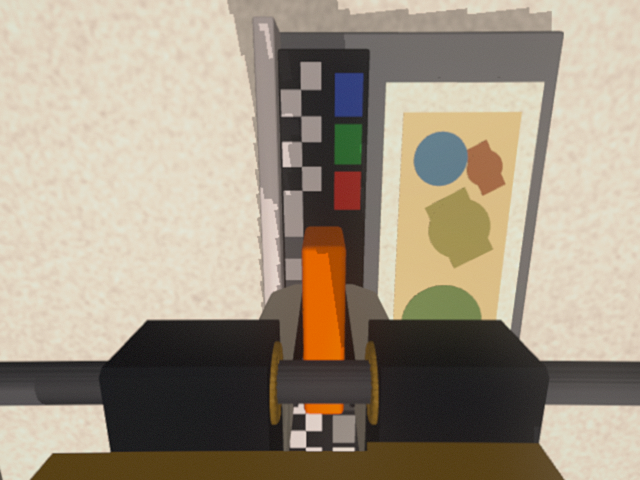

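View pics/s_over.png

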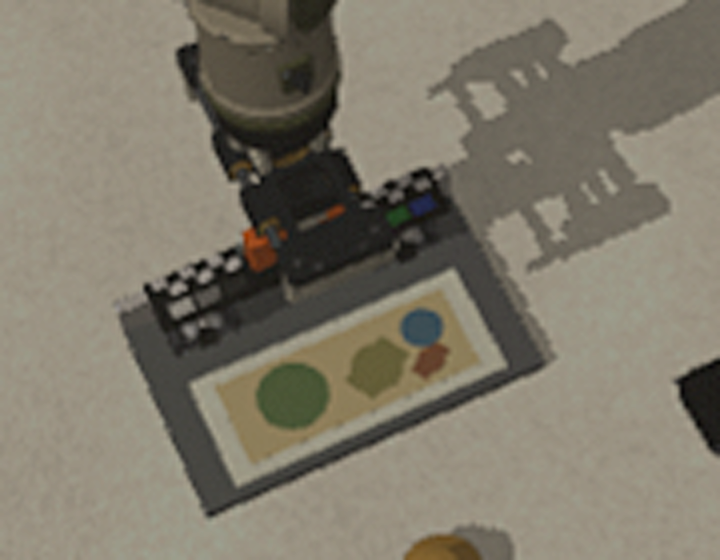

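Over the board, the bar is roughly parallel to the fence with a small gap (fence right edge about column 276–282, bar left edge 279–285). I'll measure the gap and angle in this view, then lower until contact.

Run:
```python
import cv2,numpy as np
a=cv2.imread("pics/w_over.png")
cv2.imwrite("pics/fo.png",cv2.convertScaleAbs(np.hstack([cv2.resize(a[10:150,240:310],None,fx=4,fy=4,interpolation=cv2.INTER_CUBIC),cv2.resize(a[150:290,240:310],None,fx=4,fy=4,interpolation=cv2.INTER_CUBIC)]),alpha=1.2))
```

```text
(no output)
```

View pics/fo.png

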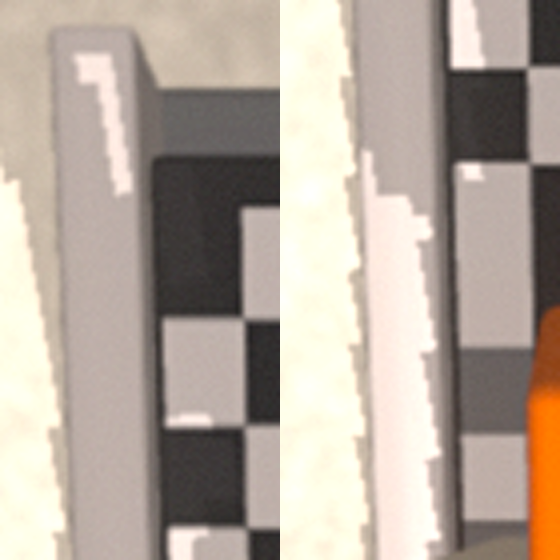

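Run:
```python
from h import *
c=dict(np.load("pics/w_over.npz")); c["pose"]=c["T_tool_cam"]
P=p2w(c,[[273.2,17],[277.5,110],[279.5,175],[280.5,275]],.1006-.04); L=p2w(c,[[253,17],[259,145],[259.3,162],[263.8,275]],.1006-.04)
print(P.round(4),L.round(4)); d=P[0]-P[-1]; print(np.degrees(np.arctan2(d[1],d[0]))); d=L[0]-L[-1]; print(np.degrees(np.arctan2(d[1],d[0])))
```

```text
[[ 0.1239 -0.0219  0.0606]
 [ 0.0839 -0.0212  0.0606]
 [ 0.0529 -0.0212  0.0606]
 [-0.0005 -0.0223  0.0606]] [[ 0.1239 -0.0311  0.0606]
 [ 0.0675 -0.0309  0.0606]
 [ 0.0593 -0.0311  0.0606]
 [-0.0005 -0.0313  0.0606]]
0.19463203584751387
0.10694120319843205
```

The fence is parallel to the bar within 0.2° and centred along y within 1 mm. The gap is about 4.7 mm. Now lowering until the feet touch the rollers, then sliding to the fence by feel.

Run:
```python
from h import *
a=np.radians(-5.25); q=down(a); n=np.array([np.cos(a),np.sin(a)]); ty=np.array([-n[1],n[0]])
rail=np.array([.5255,-.1474]); f0=None
def st(tag):
    s=monitor.state(); f=s["wrist_force"]; d=s["tcp_pos"][:2]-rail
    print(tag,round(s["time"],2),"x %.2f y %.2f z %.2f mm"%(d@n*1e3,d@ty*1e3,s["tcp_pos"][2]*1e3),"fn %.2f fy %.2f fz %.2f"%(f[:2]@n,f[:2]@ty,f[2]),s["moment"].round(2)); return f[:2]@n,f[2]
p=rail+.003*n
r.move_l([*p,.088],q,vel=.08); r.wait(.15); f0=st("hi")
z=.088
while z>.082:
    z-=.001; r.move_l([*p,z],q,vel=.03); r.wait(.1); f=st("dn")
    if f[1]-f0[1]>2.5: break
g=.003
f0=f
while g>-.004:
    g-=.001; r.move_l([*(rail+g*n),z],q,vel=.03); r.wait(.1); f=st("sl")
    if f[0]-f0[0]>4: break
```

```text
hi 11.88 x 3.04 y -0.11 z 88.13 mm fn -0.38 fy -0.46 fz -2.20 [-0.11  0.03  0.01]
dn 12.23 x 3.04 y 0.02 z 87.07 mm fn 0.85 fy 0.63 fz -1.65 [-0.09  0.07  0.  ]
dn 12.58 x 3.03 y -0.09 z 86.01 mm fn 1.11 fy -0.26 fz -0.99 [-0.1   0.03 -0.02]
dn 12.93 x 3.21 y -0.45 z 85.31 mm fn 0.11 fy -1.44 fz 5.09 [-0.47  0.3   0.08]
sl 13.28 x 2.91 y -0.43 z 85.32 mm fn 2.64 fy -2.74 fz 4.96 [-0.7  -0.74 -0.08]
sl 13.63 x 2.15 y -0.39 z 85.32 mm fn 4.80 fy -3.15 fz 4.94 [-0.75 -1.06 -0.05]
```

Contact came at z ≈ 85.2 mm, as predicted. The lateral force could be roller friction, so I'll ease up to near-zero load and slide to the fence.

```bash
cat >> h.py <<'E'
a=np.radians(-5.25); q=down(a); n=np.array([np.cos(a),np.sin(a)]); ty=np.array([-n[1],n[0]])
rail=np.array([.5255,-.1474])
def st(tag):
    F=[];
    for _ in range(3): s=monitor.state(); F.append(s["wrist_force"])
    f=np.mean(F,0); d=s["tcp_pos"][:2]-rail
    print(tag,round(s["time"],2),"x %.2f y %.2f z %.2f mm"%(d@n*1e3,d@ty*1e3,s["tcp_pos"][2]*1e3),"fn %.2f fy %.2f fz %.2f"%(f[:2]@n,f[:2]@ty,f[2]),s["moment"].round(2)); return f[:2]@n,f[2]
E
python3 - <<'E'
from h import *
z=.0862
r.move_l([*(rail+.001*n),z],q,vel=.03); r.wait(.15); f0=st("up")
g=.001
while g>-.0045:
    g-=.001; r.move_l([*(rail+g*n),z],q,vel=.03); r.wait(.12); f=st("sl %.1f"%(g*1e3))
    if f[0]>5: break
E
```

```text
up 14.03 x 0.55 y 0.14 z 86.05 mm fn 0.97 fy -1.25 fz 2.31 [-0.46 -0.05 -0.04]
sl 0.0 14.4 x -0.37 y 0.06 z 86.04 mm fn 0.14 fy -1.85 fz -0.02 [-0.49  0.02 -0.02]
sl -1.0 14.77 x -1.24 y 0.12 z 86.08 mm fn 0.25 fy -1.48 fz -1.23 [-0.45  0.1   0.04]
sl -2.0 15.13 x -1.48 y 0.12 z 86.23 mm fn 3.99 fy -0.43 fz -3.83 [-0.31 -0.97  0.  ]
sl -3.0 15.5 x -1.64 y 0.10 z 86.34 mm fn 6.17 fy -0.87 fz -4.89 [-0.28 -1.67 -0.03]
```

Fence contact is clear at x ≈ −1.5 mm: the force rises there while the position stalls. With a light bias to the fence, I'll now press straight down in steps.

Run:
```python
from h import *
r.set_gripper(0.0,force=60)
p=rail-.0022*n-.0004*ty; z=.0862
r.move_l([*p,z],q,vel=.03); r.wait(.1); st("start")
while z>.0745:
    z-=.0012; r.move_l([*p,z],q,vel=.03); r.wait(.08); f=st("z %.1f"%(z*1e3))
    if f[1]>30: break
print(monitor.state()["grip_width"]*93)
```

```text
start 16.07 x -1.53 y 0.03 z 86.32 mm fn 5.16 fy 0.32 fz -3.35 [ 0.02 -1.35 -0.04]
z 85.0 16.4 x -1.54 y -0.49 z 85.33 mm fn 4.77 fy 0.18 fz 2.36 [-0.1  -1.27 -0.03]
z 83.8 16.73 x -1.45 y -0.72 z 84.76 mm fn 2.02 fy 0.62 fz 11.57 [ 0.04 -0.86 -0.04]
z 82.6 17.07 x -1.46 y -0.86 z 83.88 mm fn 2.48 fy 0.51 fz 16.27 [ 0.07 -0.57 -0.07]
z 81.4 17.4 x -1.44 y -0.80 z 82.76 mm fn 2.35 fy 1.03 fz 17.30 [ 0.09 -0.53 -0.06]
z 80.2 17.73 x -1.45 y -0.77 z 81.50 mm fn 3.43 fy 0.46 fz 15.90 [ 0.11 -0.58 -0.01]
z 79.0 18.07 x -1.48 y -0.76 z 80.18 mm fn 3.71 fy 1.69 fz 14.75 [ 0.04 -0.67 -0.03]
z 77.8 18.4 x -1.45 y -0.73 z 78.82 mm fn 3.32 fy -0.29 fz 11.73 [ 0.02 -0.78 -0.04]
z 76.6 18.73 x -1.47 y -0.68 z 77.42 mm fn 4.49 fy 0.18 fz 9.26 [-0.07 -0.97 -0.02]
z 75.4 19.07 x -1.41 y -0.67 z 76.02 mm fn 4.92 fy -0.11 fz 6.26 [-0.1  -1.03  0.01]
z 74.2 19.4 x -1.41 y -0.59 z 74.67 mm fn 5.28 fy -0.02 fz 2.96 [-0.06 -1.27 -0.02]
15.689308326805445
```

Peak at about 17 N, then the drop, as described. Next, down to the seat (about z = 71 mm), building to 15 N.

Run:
```python
from h import *
p=rail-.0022*n-.0006*ty; z=.0742
for _ in range(20):
    z-=.0008; r.move_l([*p,z],q,vel=.03); r.wait(.12); f=st("z %.1f"%(z*1e3))
    if f[1]>12.5: break
print(monitor.state()["grip_width"]*93)
```

```text
z 73.4 19.77 x -1.37 y -0.67 z 73.72 mm fn 4.72 fy 0.82 fz 0.98 [-0.05 -1.3  -0.03]
z 72.6 20.13 x -1.40 y -0.65 z 72.84 mm fn 6.23 fy 0.36 fz 0.02 [-0.04 -1.4  -0.08]
z 71.8 20.5 x -1.38 y -0.62 z 71.97 mm fn 5.95 fy 0.38 fz -0.54 [-0.17 -1.4   0.01]
z 71.0 20.87 x -1.41 y -0.58 z 71.15 mm fn 6.08 fy 0.87 fz -0.91 [-0.05 -1.46 -0.09]
z 70.2 21.23 x -1.40 y -0.60 z 70.87 mm fn 4.73 fy 1.96 fz 7.22 [-0.04 -1.1  -0.01]
z 69.4 21.6 x -1.40 y -0.64 z 70.79 mm fn 2.55 fy 2.30 fz 16.90 [ 0.26 -0.54 -0.02]
16.18416402202206
```

The bar is seated: z stalls at 70.8 mm against the expected 71, and the force climbs steeply. I'll trim to about 15 N, average it, and check the pictures.

Run:
```python
from h import *
p=rail-.0022*n-.0006*ty
r.move_l([*p,.06950],q,vel=.03); r.wait(.2)
F=[]
for _ in range(10): r.wait(.05); F.append(monitor.state()["wrist_force"])
print(np.mean(F,0).round(2),np.std(F,0).round(2)); st("hold")
c=snap("wrist"); save(c,"pics/w_end.png"); c=snap("scene"); save(c,"pics/s_end0.png")
cv2.imwrite("pics/s_end.png",cv2.convertScaleAbs(cv2.resize(c["color"][210:350,200:380,::-1],None,fx=4,fy=4,interpolation=cv2.INTER_CUBIC),alpha=1.4))
```

```text
[ 3.26  2.15 17.29] [0.47 0.65 0.52]
hold 22.55 x -1.42 y -0.60 z 70.79 mm fn 3.31 fy 3.09 fz 18.00 [ 0.23 -0.65  0.02]
```

View pics/w_end.png

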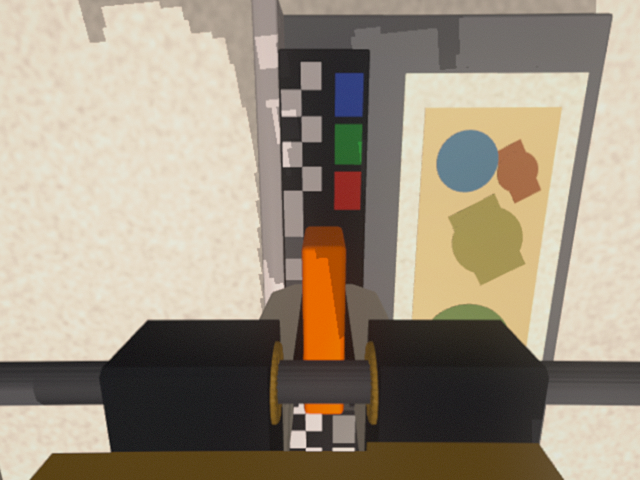

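View pics/s_end.png

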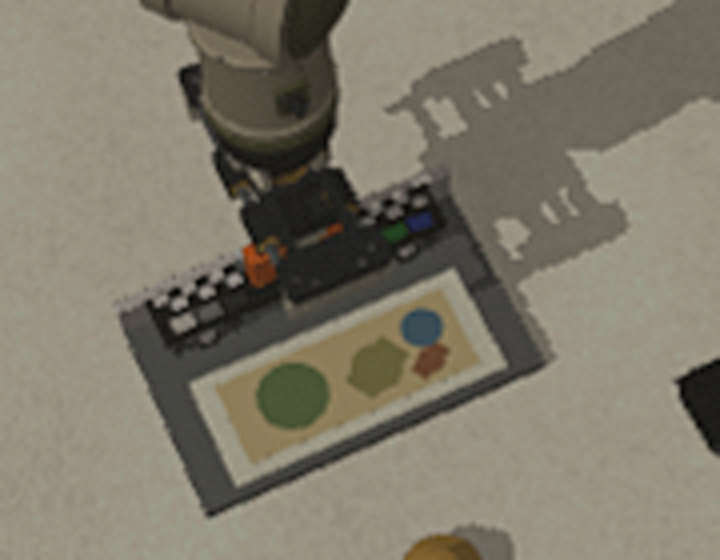

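View pics/s_end0.png

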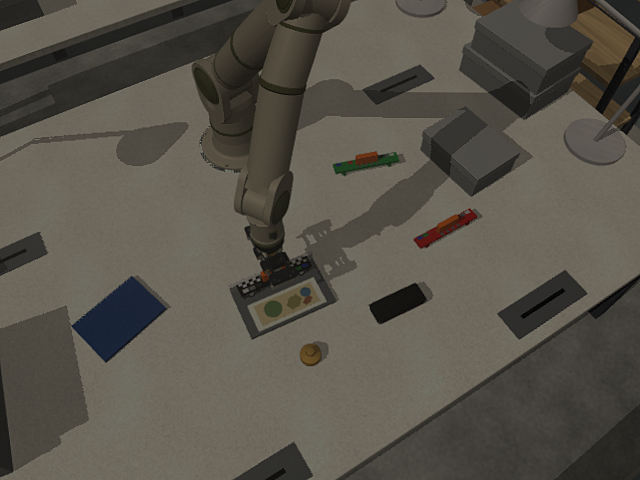

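The pictures show the bar along the fence, low in its catches at both ends, with the other objects unmoved. Final trim to 15 N, then hand in.

Run:
```python
from h import *
p=rail-.0022*n-.0006*ty; z=.0695
for _ in range(5):
    F=[]
    for _ in range(6): r.wait(.05); F.append(monitor.state()["wrist_force"])
    m=np.mean(F,0); print(round(z*1e3,2),m.round(2))
    if abs(m[2]-15.3)<.7: break
    z+=(m[2]-15.3)/12e3; r.move_l([*p,z],q,vel=.03); r.wait(.3)
r.wait(.5); st("final"); st("final"); print(monitor.state()["grip_width"]*93, monitor.state()["time"])
r.close_job()
```

```text
69.5 [ 2.92  1.76 17.39]
69.67 [ 3.48  2.27 14.55]
69.61 [ 3.22  1.58 15.33]
final 25.15 x -1.42 y -0.58 z 70.82 mm fn 3.79 fy 1.70 fz 16.05 [ 0.25 -0.62 -0.06]
final 25.15 x -1.42 y -0.58 z 70.82 mm fn 3.79 fy 1.70 fz 16.05 [ 0.25 -0.62 -0.06]
15.438729255273111 25.15
the job is handed in; nothing more can be done
```

The black scale bar is seated against the fence with both feet home, and the arm is still pressing it down with about 15 N. I handed the job in at 25.2 s on the robot's clock, against the 51 s limit; no verdict is reported.

- **Pick-up and placing:** I picked up the black chequered bar by its orange rib and left the green and red look-alikes alone. I set its feet on the rollers and slid it to the fence until I felt contact.
- **Pressing home:** The force peaked at about 17 N and dropped away as the rollers passed the feet. The bar then stopped firmly with the tool at 70.8 mm; I expected 71.0 mm for fully home.
- **Final state:** The downward push averaged 15.3 N in the last trim, with a single reading of 16.1 N just before hand-in. There is also a 3–4 N push holding the bar against the fence.
- **Last pictures:** They show the bar parallel to the fence and sitting low in both catches. The notebook, brass weight, glasses case and archive box look undisturbed.
- **Disagreement:** The fence turned out about 1.5 mm nearer the robot than my first camera estimate, which is within the calibration error. I went by the contact instead.

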